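Swap the bar tools back onto their own mats

ROBOT

A 7-joint arm with a two-finger parallel gripper is mounted at the origin on a cart in front of the work surface, level with it; the furniture and walls round the work are solid. World frame = base frame: x ahead of the robot, y to its left, z up, the work surface at z = 0. Lengths are in m, angles in rad, forces in N, time in s.
With the tool pointing down it reaches from about 0.4 to 0.85 m from the base axis. Payload 10.4 kg.
Tool frame: the origin (TCP) lies at the centre of the arm's flange, where the gripper is bolted on; the fingertips stand 182 mm ahead of it and the grasp point (between the pads) lies r.grasp_offset ahead of it (r.grasp_offset is the distance from the TCP to the grasp point, in m); z points along the fingers, y is the line along which they close (so a half turn about z gives the same grasp; the last joint's range is limited). The gripper opens to 87 mm and grips with 3 to 60 N. Pads are 19 mm wide; open, the fingers measure 117 mm over their backs; the gripper's body (75 mm by 190 mm) begins 51 mm behind the grasp point.
Start: joints at [1.108, 0.332, -0.065, 1.46, 0.022, 1.35, -0.088], TCP at [0.266, -0.566, 0.405] pointing down, gripper open.
Joint ranges: [-2.6, 2.6], [-0.5, 2.12], [-1.47, 1.34], [0.16, 2.42], [-1.27, 4.41], [0.06, 2.06], [-2.6, 2.6]. Speed limits (rad/s): [2.22, 2.22, 2.79, 2.79, 3.14, 3.14, 3.14].

INTERFACE

Orientations are given as a unit quaternion [x, y, z, w].
In Python, from bench import status, vision, job, spotter, r gives the robot as it stands. The module is installed in compiled form; this text tells all that it offers.
- The arm moves only by the tool play_rows, never from a script. Its argument "series" is a list of rows, each a list of 6 numbers: the shift along the tool's x, y, z each as a share of 150 mm, from -1 to 1, then the turn, a rotation vector about the tool's x, y, z each as a share of 30 degrees, from -1 to 1. In form: [[x, y, z, ax, ay, az], ...]. A call has 1 to 5 rows; each row is the pose to reach, as a shift and turn from the pose commanded when the call began, along the tool's axes at that moment; what a row does not reach only later rows make up. A row lasts 1/10 s, in which the tool goes at most 50 mm and 8.59 degrees, less where a joint would pass 70% of its speed; a pose out of reach is approached as far as the arm can. A call with a number of a shift or a turn outside -1 to 1 is refused whole. A call with a gripper value outside its range is refused whole. "fingers" is the opening, from -1 (shut) to 1 (fully open), set as the call begins (left out, the last holds). The fingers move at their own pace and stop on an object; "squeeze" is the grip in N (left out, the last holds). Time passes only in rows, so rows that repeat a pose let the fingers close. It gives the time, the measured TCP pose, the force, the opening and the grip force at its end, in the units of the state.
- status.read_state(): the state, without advancing time (a new reading comes with each control period).
- vision.camera(name): name is "scene" or "top" or "wrist"; returns the picture (480x640x3 uint8, blue, green, red); there is no depth.
- vision.calibration(name): a dict with "fx", "fy", "cx", "cy" (pixels), "D" ([k1, k2, p1, p2, k3] as OpenCV has them; the pictures are not rectified), "rvec" (rotation vector, rad) and "tvec" (3), from world to camera coordinates, as OpenCV has them; the wrist camera has in their place "T_tool_cam" (4x4, takes a point from camera to tool coordinates, whose origin is the TCP and whose axes are the flange's). Camera axes: x right, y down, z forward; pixel columns grow to the right and rows downward; lengths in m; the calibration is good to about 2 mm. A picture is of the moment at which its call begins: read the wrist's pose just before it. calibration takes no time and is no camera call.
- job.close_job(): hands the job in; it is judged then, once.
Trained networks look in the newest picture that a camera, given by its name, has taken for a name from the list of things; names that differ only in an ending like _2 or _b are one class to them, and where a whole thing is asked for, a point or a joint stands for the part that bears it (a point fixed in the world has none). Each returns a list of dicts, best first, with "conf" (0 to 1); they miss things now and then, are a little off and sometimes report something else, mostly with a low value. They report only what shows in the picture. A call takes as long as a camera call. They do not tell look-alikes from the thing itself.
- spotter.boxes_of(camera, name): "point" ([x, y, z] in m, in world coordinates, good to about 4 mm: the middle of the surface that is visible of it).
- spotter.regions_of(camera, name): "pixels" (480x640 bool, what is visible of it).
The state is a dict: "time": time; "joint_positions": joint angles; "joint_vel": joint speeds; "joint_torque": joint torques, N m; "ee_pos": TCP position; "eef_rot": TCP orientation; "ft_force": force on the tool from outside, world axes, zero at the start; "torque": the same for the moment, N m; "width": finger opening in m; "grip_force": force on a finger pad.
Only numpy, scipy, OpenCV 4.12 (cv2) and the standard library are available. Lean on these libraries where they do the work, as an engineer would, in place of code of your own. Each camera call takes 0.05 s, during which the arm holds its last target. There are 200 camera calls.

TASK

The four bar tools have been put back on each other's mats. Swap them round, using the empty cork coaster as a free spot on the way, so that each stands in the middle of its own mat: the tamper on the black mat, the steel dosing cup on the blue mat, the green timer on the yellow mat and the white label roll on the red mat. Keep them upright, set them down without dropping them, and leave the scoop where it lies.

Things in the scene. Friction and masses are not known exactly. Their poses are not given: they have to be found in the camera images.
- tamper: coffee tamper standing upright: steel base 58 mm across and 16 mm high, narrow neck, brown wooden knob 36 mm across (widest about 75 mm up), 89 mm high in all, 0.34 to 0.55 kg; origin at the centre of its underside, z up along its axis, round so yaw does not matter; grasp the knob
- dosing_cup: steel dosing cup, open at the top, straight round wall 62 mm across outside, 51 mm high, about 0.11 kg; origin at the centre of its underside, z up; can be gripped across its outside at any yaw
- timer: wind-up kitchen timer, 43 mm high, about 0.07 kg: white round base 64 mm across and 19 mm high, on it a lime-green dial 57 mm across up to 30 mm, and on that a green grip bar 8 mm thick (along x) and 42 mm long (along y) from 31 to 43 mm; the dial does not turn; origin at the centre of its underside, z up
- label_roll: white roll of blank labels lying flat, a ring 64 mm across outside with a hole about 38 mm wide, 26 mm high, about 0.06 kg; origin at the centre of its underside, z up; can be gripped across its outside at any yaw
- black_mat: round flat black bar mat, 94 mm across and 5 mm thick, fixed to the counter; origin at the centre of its underside, on the counter, z up; at the start a tool stands on it and a black ring about 15 mm wide shows round that tool; its place changes from start to start; home of the tamper
- blue_mat: round flat blue bar mat, 94 mm across and 5 mm thick, fixed to the counter; origin at the centre of its underside, on the counter, z up; at the start a tool stands on it and a blue ring about 15 mm wide shows round that tool; its place changes from start to start; home of the dosing cup
- yellow_mat: round flat yellow bar mat, 94 mm across and 5 mm thick, fixed to the counter; origin at the centre of its underside, on the counter, z up; at the start a tool stands on it and a yellow ring about 15 mm wide shows round that tool; its place changes from start to start; home of the timer
- red_mat: round flat red bar mat, 94 mm across and 5 mm thick, fixed to the counter; origin at the centre of its underside, on the counter, z up; at the start a tool stands on it and a red ring about 15 mm wide shows round that tool; its place changes from start to start; home of the label roll
- cork_coaster: pale brown cork coaster, 84 mm across and 8 mm thick, fixed, empty at the start: the free spot on which a tool may be put for a while; origin at the centre of its underside, on the counter, z up. The four mats and the coaster share five places in two rows, whose centres are at least 110 mm apart
- scoop: small measuring scoop lying on the counter beside the mats, near the espresso machine, 128 mm long, 46 mm wide, 30 mm high; origin in the middle of its length at counter level, its handle along -y of its own frame; a bystander, to be left alone
There are look-alikes about, which are no part of the job. What is shaped like the tamper but turquoise is not meant.

How it is judged:
At the end, for the whole second after the job is handed in: Tamper on the black mat, dosing cup on the blue, timer on the yellow, label roll on the red: each centre within 15 mm of its mat's centre, its underside resting on the mat (2 to 9 mm above the counter), upright within 0.1 rad, released and at rest (horizontal distance between tamper and black_mat below 0.015 m and z of tamper in the frame of black_mat between 0.002 and 0.009 m and angle between each of tamper, dosing_cup, timer, label_roll's own z axis and vertical below 0.1 rad and linear speed of each of tamper, dosing_cup, timer, label_roll below 0.02 m/s and angular speed of each of tamper, dosing_cup, timer, label_roll below 0.2 rad/s and horizontal distance between dosing_cup and blue_mat below 0.015 m and z of dosing_cup in the frame of blue_mat between 0.002 and 0.009 m and horizontal distance between timer and yellow_mat below 0.015 m and z of timer in the frame of yellow_mat between 0.002 and 0.009 m and horizontal distance between label_roll and red_mat below 0.015 m and z of label_roll in the frame of red_mat between 0.002 and 0.009 m); the robot touches nothing.
It fails at once if one of the four tools is tipped over (more than 35 degrees) (angle between any of tamper, dosing_cup, timer, label_roll's own z axis and vertical above 0.61 rad).
It fails at once if one of the four tools is dropped: in free air with its underside more than 40 mm above the counter ((contact force between tamper and anything else below 0.01 N and height (world z) of tamper above 0.04 m) or (contact force between dosing_cup and anything else below 0.01 N and height (world z) of dosing_cup above 0.04 m) or (contact force between timer and anything else below 0.01 N and height (world z) of timer above 0.04 m) or (contact force between label_roll and anything else below 0.01 N and height (world z) of label_roll above 0.04 m)).
It fails at once if the scoop is shifted by more than 20 mm (distance of scoop from where it was at the start of the episode above 0.02 m).
It also fails if it takes over 141 s, if anything falls off the work surface, if the arm or the gripper's body presses on something with over 40 N, if the wrist force passes 120 N, or if a joint passes its speed limit or range.

## Working session

There is one attempt and no reset: what is moved stays moved. The work goes in short steps, Python scripts to look and compute and a tool call to move; the robot and the scene stay as the last step left them, time stands still between calls to the robot, and variables do not carry over. Pictures are saved under pics/ and viewed, at most 14 in all, crops included, and the job is handed in when it is done.

Besides the shell and the picture viewer there is one more tool, called after "Emit:" as a command line: name --pt "numbers of a row" for each row, then --argument value for the rest. play_rows: Moves the arm, as the interface text tells. Shift numbers are shares of 150 mm and turn numbers shares of 30 degrees, none past 1 either way. Its arguments: {"type":"object","properties":{"series":{"type":"array","items":{"type":"array","items":{"type":"number"}}},"fingers":{"type":"number"},"squeeze":{"type":"number"}},"required":["series"]}

```bash
mkdir -p pics; ls; python3 - <<'E'
from bench import status, vision, job, spotter, r
import cv2, numpy as np
print(r.grasp_offset); s=status.read_state(); print(s)
for c in ("scene","top"):
    im=vision.camera(c); cv2.imwrite(f"pics/{c}0.png",im)
    k=vision.calibration(c); R=cv2.Rodrigues(np.array(k["rvec"],float))[0]; print(c,k["fx"],k["D"],(-R.T@np.array(k["tvec"]).ravel()).round(3))
    for n in ["tamper","dosing_cup","timer","label_roll","black_mat","blue_mat","yellow_mat","red_mat","cork_coaster","scoop"]:
        print(n,[(np.round(d["point"],3).tolist(),round(d["conf"],2)) for d in spotter.boxes_of(c,n)][:3])
E
```

```text
pics
0.1635
{'time': 0.0, 'joint_positions': array([ 1.10838396,  0.33286414, -0.06468032,  1.46092012,  0.02161536,
        1.34991264, -0.08851862]), 'joint_vel': array([ 6.65410695e-04, -1.89572466e-05,  1.09014787e-04, -5.54614109e-04,
       -2.28389093e-03, -7.02451013e-04, -3.64673634e-04]), 'joint_torque': array([ 2.01683411e-03, -6.23262763e+01,  2.55639211e-02, -3.89906287e+01,
       -6.14791922e-02,  3.96153645e-02,  1.83358375e-04]), 'ee_pos': array([ 0.26604601, -0.56540888,  0.40396867]), 'eef_rot': array([ 9.75919127e-01,  2.18131522e-01, -1.95686660e-04, -6.76480851e-04]), 'ft_force': array([ 0.05858519, -0.57377769,  0.50471936]), 'torque': array([-0.01478288,  0.02351414, -0.01883818]), 'grip_force': 0.0, 'width': 0.08714002601567546}
scene 461.3803835821447 [-0.09061277  0.          0.          0.          0.        ] [0.24  0.259 0.639]
tamper [([0.424, -0.249, 0.027], 0.91), ([0.551, -0.21, 0.022], 0.91), ([0.569, -0.129, 0.022], 0.56)]
dosing_cup [([0.559, -0.448, 0.038], 0.85)]
timer [([0.55, -0.322, 0.031], 0.9)]
label_roll [([0.423, -0.145, 0.027], 0.82)]
bl
[... 236 characters left out ...]
oaster [([0.422, -0.383, 0.007], 0.56)]
scoop [([0.571, -0.129, 0.022], 0.73)]
top 570.7563463309605 [-0.17884842  0.          0.          0.          0.        ] [ 0.468 -0.274  0.905]
tamper [([0.433, -0.26, 0.014], 0.93), ([0.555, -0.222, 0.012], 0.66)]
dosing_cup [([0.567, -0.454, 0.005], 0.76), ([0.561, -0.331, 0.007], 0.74)]
timer [([0.554, -0.324, 0.034], 0.55)]
label_roll [([0.423, -0.145, 0.032], 0.69)]
black_mat [([0.427, -0.144, 0.007], 0.64)]
blue_mat [([0.563, -0.331, 0.01], 0.81)]
yellow_mat [([0.424, -0.261, 0.002], 0.86)]
red_mat [([0.54, -0.436, 0.007], 0.89), ([0.564, -0.453, 0.005], 0.55)]
cork_coaster [([0.421, -0.385, 0.005], 0.69)]
scoop [([0.574, -0.127, 0.015], 0.58)]
```

View pics/top0.png

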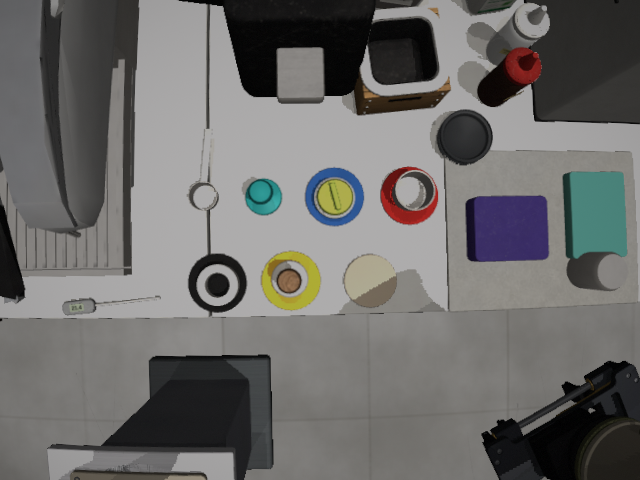

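View pics/scene0.png

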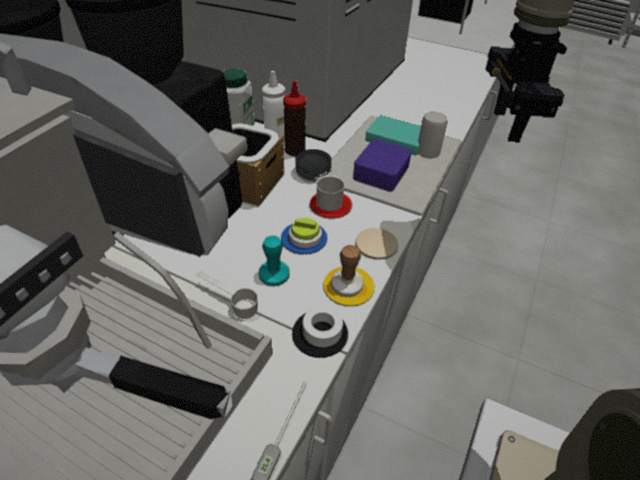

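The top picture shows the label roll on black at (217,283), the tamper with the brown knob on yellow at (290,280), the timer on blue at (334,197) and the cup on red at (410,195). The empty coaster is at (370,280) and the scoop at (203,195).

There are two tamper candidates, at (290,280) in brown and steel and at (263,196) in turquoise. The first one is meant, because the knob has to be brown and turquoise is ruled out.

Next I'll measure positions from both views and make the confirming crop.

```bash
cat > h.py <<'E'
import cv2, numpy as np
from bench import status, vision, spotter
def cal(c):
    k=vision.calibration(c); K=np.array([[k["fx"],0,k["cx"]],[0,k["fy"],k["cy"]],[0,0,1]])
    return K,np.array(k["D"],float),cv2.Rodrigues(np.array(k["rvec"],float))[0],np.array(k["tvec"],float).ravel()
def rays(c,px):
    K,D,R,t=cal(c); u=cv2.undistortPoints(np.array(px,float).reshape(-1,1,2),K,D).reshape(-1,2)
    return -R.T@t,np.c_[u,np.ones(len(u))]@R
def plane(c,px,z):
    o,d=rays(c,px); return (o+d*((z-o[2])/d[:,2:]))[:,:2]
def tri(pa,pb,ca="top",cb="scene"):
    P=[];U=[]
    for c,p in ((ca,pa),(cb,pb)):
        K,D,R,t=cal(c); P.append(np.c_[R,t]); U.append(cv2.undistortPoints(np.array(p,float).reshape(1,1,2),K,D).reshape(2,1))
    X=cv2.triangulatePoints(P[0],P[1],U[0],U[1]).ravel(); return X[:3]/X[3]
def circ(xy):  # min enclosing circle in mm -> centre, diameter
    (a,b),q=cv2.minEnclosingCircle((xy*1000).astype(np.float32)); return round(a,1),round(b,1),round(2*q,1)
E
cat > m.py <<'E'
from h import *
I={c:cv2.imread(f"pics/{c}0.png") for c in ("top","scene")}
H={c:cv2.cvtColor(i,cv2.COLOR_BGR2HSV) for c,i in I.items()}
seeds={"black":((217,260),(322,353),(0,0,0),(180,90,60)),"yellow":((268,270),(330,290),(18,150,100),(29,255,255)),"blue":((312,197),(285,238),(100,120,60),(120,255,255)),"red":((390,210),(345,211),(0,150,80),(6,255,255)),"cork":((370,270),(378,242),(10,25,60),(30,110,255)),"knob":((290,282),(350,257),(4,60,30),(16,255,200)),"dial":((334,188),(305,230),(27,100,80),(40,255,255))}
for n,(a,b,lo,hi) in seeds.items():
    cen={}
    for c,s in (("top",a),("scene",b)):
        m=cv2.inRange(H[c],lo,hi); k,L,st,ce=cv2.connectedComponentsWithStats(m)
        y,x=np.nonzero(m); i=np.argmin((x-s[0])**2+(y-s[1])**2); l=L[y[i],x[i]]
        pts=np.argwhere(L==l)[:,::-1].astype(np.float32); hull=cv2.convexHull(pts).reshape(-1,2); e=cv2.fitEllipse(hull); cen[c]=e[0]
        z={"cork":.008,"knob":.08,"dial":.04}.get(n,.005)
        print(n,c,len(pts),"ell",np.round(e[0],1),np.round(e[1],1),"circ",circ(plane(c,hull,z)))
    print("   tri",tri(cen["top"],cen["scene"]).round(4))
E
python3 m.py
python3 - <<'E'
import cv2,numpy as np
a=cv2.imread('pics/top0.png')[150:320,180:450]; cv2.imwrite('pics/crop_top.png',cv2.resize(a,(800,504),interpolation=cv2.INTER_CUBIC))
a=cv2.imread('pics/scene0.png')[120:360,190:430]; cv2.imwrite('pics/crop_sc.png',cv2.resize(a,(600,600),interpolation=cv2.INTER_CUBIC))
E
```

```text
black top 1265 ell [214.  262.8] [ 60.9 105.7] circ (459.6, -132.5, 166.0)
black scene 736 ell [319.5 333.7] [46.2 54.7] circ (424.5, -141.2, 91.8)
   tri [ 0.4425 -0.143  -0.0081]
yellow top 575 ell [288.3 276.1] [46.8 54.8] circ (429.5, -259.0, 88.3)
yellow scene 758 ell [348.4 285.7] [38.6 50.1] circ (426.1, -259.3, 92.5)
   tri [ 0.4299 -0.2575  0.003 ]
blue top 1221 ell [334.1 196.3] [57.2 57.8] circ (558.8, -331.3, 92.1)
blue scene 398 ell [303.4 237.6] [31.1 45.1] circ (558.0, -330.8, 91.1)
   tri [ 0.5585 -0.3314  0.0026]
red top 1102 ell [409.  195.2] [56.4 57. ] circ (558.3, -451.4, 92.1)
red scene 386 ell [330.4 204.1] [26.  40.9] circ (556.7, -451.3, 89.5)
   tri [ 0.5577 -0.4517  0.0032]
cork top 2210 ell [369.9 280.4] [52.5 53.2] circ (424.3, -384.5, 84.3)
cork scene 1094 ell [370.5 244.7] [32.4 57.5] circ (434.6, -372.8, 120.6)
   tri [ 0.4284 -0.3835 -0.0009]
knob top 459 ell [288.5 280.5] [23.8 24. ] circ (430.5, -257.6, 34.9)
knob scene 430 ell [349.3 260.9] [20.2 35.6] circ (424.2, -245.7, 79.6)
   tri [ 0.4294 -0.2576  0.068 ]
dial top 985 ell [334.6 196.6] [35.2 35.4] circ (554.5, -329.7, 54.6)
dial scene 416 ell [305. 228.] [21.3 26.9] circ (550.1, -322.1, 60.0)
   tri [ 0.555  -0.3305  0.0308]
```

View pics/crop_top.png

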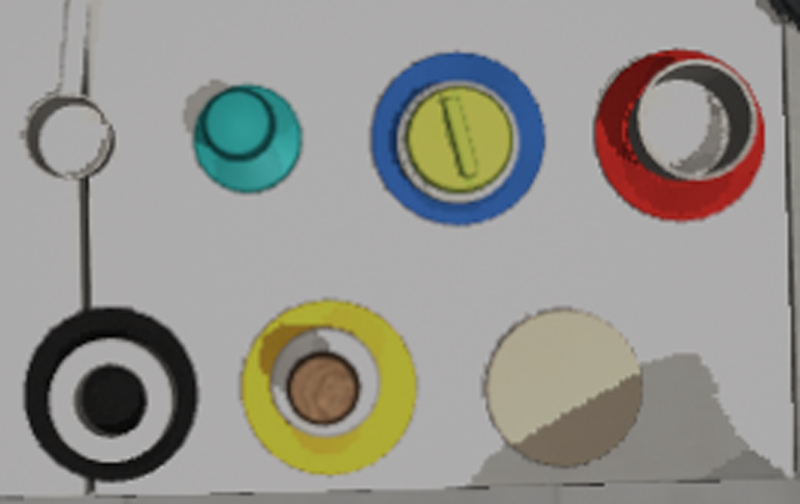

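View pics/crop_sc.png

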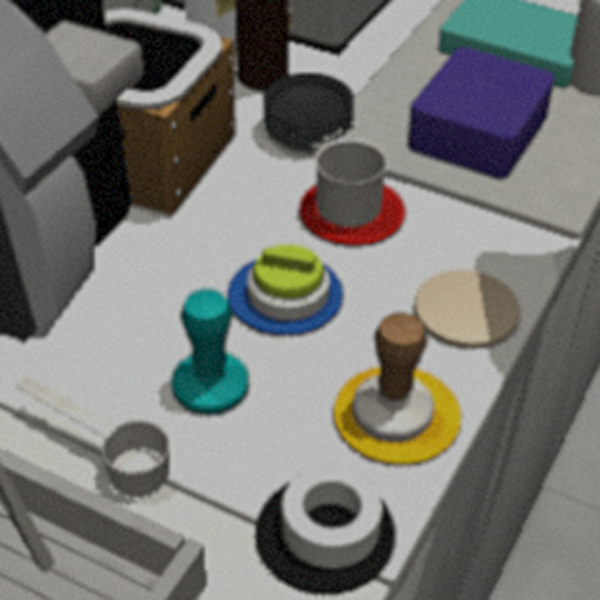

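The crops confirm it: the brown-knobbed steel tamper is on the yellow mat, and the turquoise look-alike stands bare on the counter at (263,196). I'll triangulate the remaining features from the crops.

```bash
python3 - <<'E'
from h import *
T=lambda p:(180+p[0]/2.963,150+p[1]/2.963); S=lambda p:(190+p[0]/2.5,120+p[1]/2.5)
for n,a,b in [("roll top",(111,399),(332,507)),("cup rim",(695,120),(351,164)),("bar top",(458.5,137),(289,259)),("knob top",(323,388),(400,328)),("black mat",(111,393.5),(326,527)),("yellow mat",(328,387),(397,414)),("cork",(563,387),(467,307)),("turq top",(238,123),(208,300)),("bowl",(845,-38),(308,100)),("box corner",(545,-120),(172,210))]:
    print(n,tri(T(a),S(b)).round(4))
print("spout",tri((325,102),(248,143)),tri((276,103),(226,150)))
for n,p,z in [("black",(111,393.5),.005),("yellow",(328,387),.005),("cork",(563,387),.008)]: print(n,plane("top",[T(p)],z))
a=plane("top",[T((450,97)),T((467,177))],.048); d=a[0]-a[1]; print("bar",a,np.degrees(np.arctan2(d[1],d[0])))
E
```

```text
roll top [ 0.4231 -0.1474  0.027 ]
cup rim [ 0.5598 -0.4507  0.0533]
bar top [ 0.5539 -0.3301  0.0432]
knob top [ 0.43   -0.2586  0.0903]
black mat [ 0.4252 -0.1445  0.0069]
yellow mat [ 0.4261 -0.2598  0.0027]
cork [ 0.4229 -0.3851  0.006 ]
turq top [ 0.5583 -0.2204  0.0891]
bowl [ 0.6452 -0.5377  0.0379]
box corner [ 0.6998 -0.3845 -0.0047]
spout [ 0.65808216 -0.31012225  0.20299604] [ 0.65458867 -0.24806728  0.22412484]
black [[ 0.42572838 -0.14392308]]
yellow [[ 0.42682523 -0.25955577]]
cork [[ 0.42390446 -0.38448307]]
bar [[ 0.57485591 -0.32552899]
 [ 0.53375497 -0.33319322]] 10.562828005776263
```

Heights agree with the text to within about 4 mm.

Plan:
1. Tamper to the coaster.
2. Timer to yellow.
3. Cup to blue.
4. Roll to red.
5. Tamper to black.

I'll use one yaw throughout, closing across the timer bar with tool x at 10.5°. That keeps the gripper body clear of the spout and the neighbouring tools.

```bash
cat > go.py <<'E'
# usage: go.py x y zgrasp [x y zgrasp ...] : shares in the tool axes at heading 10.5 for each leg (and from the present axes for leg 1)
import sys; from h import *
from scipy.spatial.transform import Rotation as Ro
s=status.read_state(); R=Ro.from_quat(s["eef_rot"]).as_matrix(); p=s["ee_pos"]-[0,0,0]; g=.1635
h=np.degrees(np.arctan2(R[1,0],R[0,0])); print("t",round(s["time"],2),"grasp",(p+R[:,2]*g).round(4),"heading",round(h,2),"z",R[:,2].round(4),"w",round(s["width"],4),"F",s["ft_force"].round(1),"grip",s["grip_force"])
a=np.radians(10.5); N=np.array([[np.cos(a),np.sin(a),0],[np.sin(a),-np.cos(a),0],[0,0,-1]]).T
t=np.array(sys.argv[1:],float).reshape(-1,3); q=p+R[:,2]*g
for i,x in enumerate(t):
    print("leg",x,"shares",((R if i==0 else N).T@(x-q)/.15).round(3),"turn z",round((h-10.5)/30,3) if i==0 else ""); q=x
E
python3 go.py 0.35 -0.42 0.21  0.43 -0.2586 0.20  0.43 -0.2586 0.08
```

```text
t 1.1 grasp [ 0.2661 -0.5655  0.2413] heading 25.2 z [ 1.e-04 -1.e-04 -1.e+00] w 0.0872 F [ 0.8 -0.1 -0.1] grip 0.0
leg [ 0.35 -0.42  0.21] shares [ 0.919 -0.64   0.209] turn z 0.49
leg [ 0.43   -0.2586  0.2   ] shares [ 0.72  -0.961  0.067] turn z 
leg [ 0.43   -0.2586  0.08  ] shares [0.  0.  0.8] turn z
```

Emit:
play_rows --pt "0.15 -0.1 0.03 0 0 0.1" --pt "0.4 -0.28 0.08 0 0 0.25" --pt "0.65 -0.45 0.14 0 0 0.4" --pt "0.85 -0.6 0.2 0 0 0.49" --pt "0.92 -0.64 0.21 0 0 0.49" --fingers 1 --squeeze 20

```text
time: 1.6
ee_pos: [0.3524, -0.4161, 0.3726]
eef_rot: [0.996, 0.093, 0.0, -0.001]
ft_force: [0.2, 0.2, 0.4]
width: 0.0866
grip_force: 0.0
```

Emit:
play_rows --pt "0.1 -0.15 0.01 0 0 0" --pt "0.28 -0.38 0.03 0 0 0" --pt "0.5 -0.66 0.05 0 0 0" --pt "0.66 -0.88 0.065 0 0 0" --pt "0.72 -0.96 0.065 0 0 0"

```text
time: 2.1
ee_pos: [0.4319, -0.2547, 0.3637]
eef_rot: [0.996, 0.094, 0.0, -0.0]
ft_force: [-0.7, -0.3, 0.1]
width: 0.0866
grip_force: 0.0
```

```bash
python3 go.py 0.43 -0.2586 0.08; python3 - <<'E'
from h import *
from scipy.spatial.transform import Rotation as Ro
s=status.read_state(); im=vision.camera("wrist"); k=vision.calibration("wrist"); T=np.array(k["T_tool_cam"])
print(T.round(3))
K=np.array([[k["fx"],0,k["cx"]],[0,k["fy"],k["cy"]],[0,0,1]]); Wt=np.eye(4); Wt[:3,:3]=Ro.from_quat(s["eef_rot"]).as_matrix(); Wt[:3,3]=s["ee_pos"]
M=np.linalg.inv(Wt@T); P=np.array([[.43,-.2586,.094],[.4265,-.2597,.005]])
u=cv2.projectPoints(P,cv2.Rodrigues(M[:3,:3])[0],M[:3,3],K,np.array(k["D"],float))[0].reshape(-1,2); print(u)
for a in u: cv2.circle(im,tuple(int(v) for v in a),3,(255,0,255),1)
cv2.imwrite("pics/w1.png",im)
E
```

```text
t 2.1 grasp [ 0.4321 -0.2546  0.2002] heading 10.83 z [ 9.e-04  7.e-04 -1.e+00] w 0.0866 F [-0.7 -0.3  0.1] grip 0.0
leg [ 0.43   -0.2586  0.08  ] shares [-0.019  0.024  0.801] turn z 0.011
[[ 0.001 -0.957 -0.289  0.079]
 [ 1.     0.001 -0.001  0.001]
 [ 0.001 -0.289  0.957  0.021]
 [ 0.     0.     0.     1.   ]]
[[324.25405198 245.17306981]
 [324.02887197 221.75429755]]
```

View pics/w1.png

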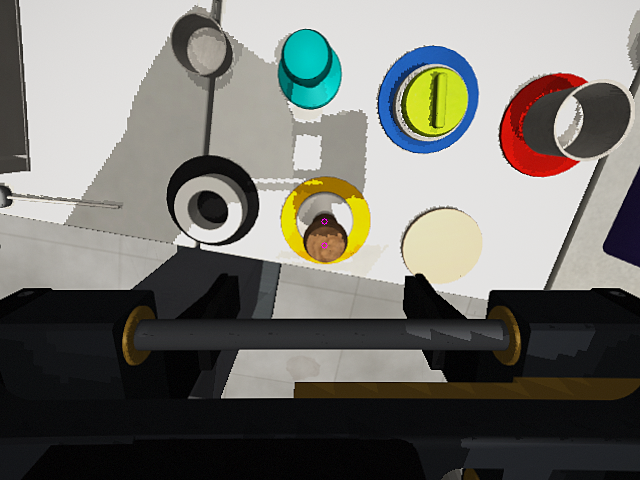

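The wrist picture shows the brown knob at (325,243) and the yellow mat around (325,221), which agrees with the magenta projections at (324,245) and (324,222). Now I'll descend.

Emit:
play_rows --pt "0 0 0.1 0 0 0" --pt "0 0 0.3 0 0 0" --pt "0 0 0.55 0 0 0" --pt "0 0 0.74 0 0 0" --pt "0 0 0.8 0 0 0"

```text
time: 2.65
ee_pos: [0.4288, -0.2593, 0.2409]
eef_rot: [0.996, 0.091, -0.002, -0.001]
ft_force: [0.6, 0.6, -0.4]
width: 0.0873
grip_force: 0.0
```

```bash
python3 go.py 0.43 -0.2586 0.08
```

```text
t 2.65 grasp [ 0.4282 -0.259   0.0774] heading 10.45 z [-0.0037  0.0018 -1.    ] w 0.0873 F [ 0.6  0.6 -0.4] grip 0.0
leg [ 0.43   -0.2586  0.08  ] shares [ 0.013 -0.001 -0.017] turn z -0.002
```

Emit:
play_rows --pt "0 0 0 0 0 0" --pt "0 0 0 0 0 0" --pt "0 0 0 0 0 0" --pt "0 0 0 0 0 0" --pt "0 0 0 0 0 0" --fingers -1 --squeeze 35

```text
time: 3.15
ee_pos: [0.4303, -0.2588, 0.2443]
eef_rot: [0.996, 0.091, 0.001, 0.0]
ft_force: [0.8, -1.1, -0.1]
width: 0.0546
grip_force: 0.0
```

Emit:
play_rows --pt "0 0 0 0 0 0" --pt "0 0 0 0 0 0" --pt "0 0 -0.05 0 0 0" --pt "0 0 -0.1 0 0 0" --pt "0 0 -0.1 0 0 0"

```text
time: 3.65
ee_pos: [0.4303, -0.2588, 0.2596]
eef_rot: [0.996, 0.091, 0.001, 0.0]
ft_force: [0.5, 0.4, -5.1]
width: 0.0345
grip_force: 35.0
```

```bash
python3 go.py 0.43 -0.2586 0.19  0.4238 -0.3847 0.19  0.4238 -0.3847 0.084
```

```text
t 3.65 grasp [ 0.4305 -0.2589  0.0961] heading 10.5 z [ 1.3e-03 -8.0e-04 -1.0e+00] w 0.0345 F [ 0.5  0.4 -5.1] grip 34.99912756495178
leg [ 0.43   -0.2586  0.19  ] shares [-0.003 -0.002 -0.626] turn z -0.0
leg [ 0.4238 -0.3847  0.19  ] shares [-0.194  0.819  0.   ] turn z 
leg [ 0.4238 -0.3847  0.084 ] shares [0.    0.    0.707] turn z
```

Emit:
play_rows --pt "0 0 -0.06 0 0 0" --pt "0 0 -0.2 0 0 0" --pt "0 0 -0.42 0 0 0" --pt "0 0 -0.58 0 0 0" --pt "0 0 -0.63 0 0 0"

```text
time: 4.15
ee_pos: [0.4306, -0.2588, 0.3559]
eef_rot: [0.996, 0.091, 0.002, 0.001]
ft_force: [-0.4, -0.1, -4.2]
width: 0.0346
grip_force: 35.0
```

Emit:
play_rows --pt "-0.02 0.07 0 0 0 0" --pt "-0.06 0.25 0 0 0 0" --pt "-0.13 0.55 0 0 0 0" --pt "-0.18 0.76 0 0 0 0" --pt "-0.195 0.82 0 0 0 0"

```text
time: 4.65
ee_pos: [0.4214, -0.3894, 0.3506]
eef_rot: [0.996, 0.089, -0.002, -0.0]
ft_force: [-0.1, -0.5, -5.2]
width: 0.0344
grip_force: 35.0
```

Emit:
play_rows --pt "0 0 0 0 0 0" --pt "0 0 0.1 0 0 0" --pt "0 0 0.25 0 0 0" --pt "0 0 0.4 0 0 0" --pt "0 0 0.5 0 0 0"

```text
time: 5.15
ee_pos: [0.4236, -0.383, 0.2751]
eef_rot: [0.996, 0.093, -0.001, -0.001]
ft_force: [-0.1, 0.3, -4.8]
width: 0.0347
grip_force: 35.0
```

Emit:
play_rows --pt "0 0 0.05 0 0 0" --pt "0 0 0.1 0 0 0" --pt "0 0 0.15 0 0 0" --pt "0 0 0.17 0 0 0" --pt "0 0 0.17 0 0 0"

```text
time: 5.65
ee_pos: [0.4237, -0.3849, 0.2524]
eef_rot: [0.996, 0.092, -0.0, -0.0]
ft_force: [0.2, -0.1, -4.1]
width: 0.0344
grip_force: 35.0
```

```bash
python3 go.py 0.4238 -0.3847 0.084
```

```text
t 5.65 grasp [ 0.4237 -0.3849  0.0889] heading 10.5 z [-0.  0. -1.] w 0.0344 F [ 0.2 -0.1 -4.1] grip 34.99906226992607
leg [ 0.4238 -0.3847  0.084 ] shares [ 0.001 -0.001  0.033] turn z 0.0
```

Emit:
play_rows --pt "0 0 0.01 0 0 0" --pt "0 0 0.02 0 0 0" --pt "0 0 0.03 0 0 0" --pt "0 0 0.035 0 0 0" --pt "0 0 0.035 0 0 0"

```text
time: 6.15
ee_pos: [0.4239, -0.385, 0.2482]
eef_rot: [0.996, 0.091, 0.0, 0.0]
ft_force: [-2.3, 1.8, 5.0]
width: 0.0348
grip_force: 35.0
```

Emit:
play_rows --pt "0 0 0 0 0 0"

```text
time: 6.25
ee_pos: [0.4239, -0.385, 0.2482]
eef_rot: [0.996, 0.091, 0.0, 0.0]
ft_force: [-2.6, 2.1, 5.9]
width: 0.0344
grip_force: 35.0
```

Emit:
play_rows --pt "0 0 0 0 0 0" --pt "0 0 0 0 0 0" --pt "0 0 0 0 0 0" --pt "0 0 0 0 0 0" --pt "0 0 0 0 0 0" --fingers 1

```text
time: 6.75
ee_pos: [0.4238, -0.3849, 0.2472]
eef_rot: [0.996, 0.092, 0.0, 0.0]
ft_force: [-0.2, -0.1, 0.2]
width: 0.0665
grip_force: 0.0
```

Emit:
play_rows --pt "0 0 -0.06 0 0 0" --pt "0 0 -0.2 0 0 0" --pt "0 0 -0.45 0 0 0" --pt "0 0 -0.65 0 0 0" --pt "0 0 -0.7 0 0 0"

```text
time: 7.25
ee_pos: [0.4244, -0.3853, 0.3568]
eef_rot: [0.996, 0.091, 0.002, 0.002]
ft_force: [0.8, 0.2, -0.7]
width: 0.0867
grip_force: 0.0
```

```bash
python3 go.py 0.554 -0.33 0.16 0.554 -0.33 0.0545; python3 - <<'E'
from h import *
im=vision.camera("wrist"); cv2.imwrite("pics/w2.png",im)
E
```

```text
t 7.25 grasp [ 0.4251 -0.386   0.1933] heading 10.5 z [ 0.0047 -0.004  -1.    ] w 0.0867 F [ 0.8  0.2 -0.7] grip 0.0
leg [ 0.554 -0.33   0.16 ] shares [ 0.912 -0.211  0.225] turn z 0.0
leg [ 0.554  -0.33    0.0545] shares [0.    0.    0.703] turn z
```

View pics/w2.png

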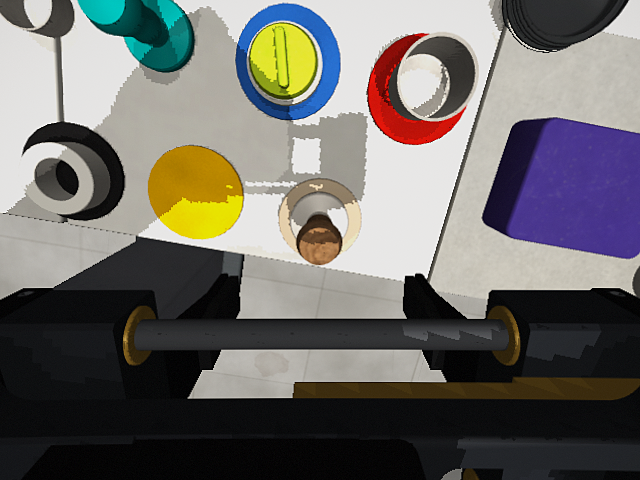

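The tamper stands upright in the middle of the coaster at (320,235), and the yellow mat at (196,192) is empty. Next is the timer, with its bar at (283,57) nearly square to the closing direction.

Emit:
play_rows --pt "0.1 -0.02 0.0 0 0 0" --pt "0.35 -0.08 0.05 0 0 0" --pt "0.65 -0.15 0.12 0 0 0" --pt "0.85 -0.2 0.2 0 0 0" --pt "0.92 -0.205 0.2 0 0 0" --fingers -0.2

```text
time: 7.8
ee_pos: [0.5569, -0.3251, 0.3183]
eef_rot: [0.996, 0.094, -0.001, -0.003]
ft_force: [0.5, 0.4, -0.0]
width: 0.0552
grip_force: 0.0
```

Emit:
play_rows --pt "0 0 0 0 0 0" --pt "0 0 0.1 0 0 0" --pt "0 0 0.25 0 0 0" --pt "0 0 0.3 0 0 0" --pt "0 0 0.3 0 0 0"

```text
time: 8.3
ee_pos: [0.5524, -0.3303, 0.2757]
eef_rot: [0.996, 0.091, -0.001, -0.001]
ft_force: [0.4, -0.1, 0.3]
width: 0.035
grip_force: 0.0
```

```bash
python3 go.py 0.554 -0.33 0.0545; python3 - <<'E'
from h import *
from scipy.spatial.transform import Rotation as Ro
s=status.read_state(); im=vision.camera("wrist"); k=vision.calibration("wrist"); T=np.array(k["T_tool_cam"])
K=np.array([[k["fx"],0,k["cx"]],[0,k["fy"],k["cy"]],[0,0,1]]); D=np.array(k["D"],float)
W=np.eye(4); W[:3,:3]=Ro.from_quat(s["eef_rot"]).as_matrix(); W[:3,3]=s["ee_pos"]; C=W@T
H=cv2.cvtColor(im,cv2.COLOR_BGR2HSV)
m=cv2.inRange(H,(27,100,80),(42,255,255)); y,x=np.nonzero(m); print("lime px",len(x),x.min(),x.max(),y.min(),y.max())
hull=cv2.convexHull(np.c_[x,y].astype(np.float32)).reshape(-1,2)
u=cv2.undistortPoints(hull.reshape(-1,1,2),K,D).reshape(-1,2); d=np.c_[u,np.ones(len(u))]@C[:3,:3].T; o=C[:3,3]
print("dial at z=.035",circ((o+d*((.035-o[2])/d[:,2:]))[:,:2]))
cv2.imwrite("pics/w3.png",im)
E
```

```text
t 8.3 grasp [ 0.552  -0.3301  0.1122] heading 10.4 z [-2.7e-03  8.0e-04 -1.0e+00] w 0.035 F [ 0.4 -0.1  0.3] grip 0.0
leg [ 0.554  -0.33    0.0545] shares [0.015 0.002 0.385] turn z -0.003
lime px 4630 284 362 209 284
dial at z=.035 (557.1, -331.7, 55.4)
```

View pics/w3.png

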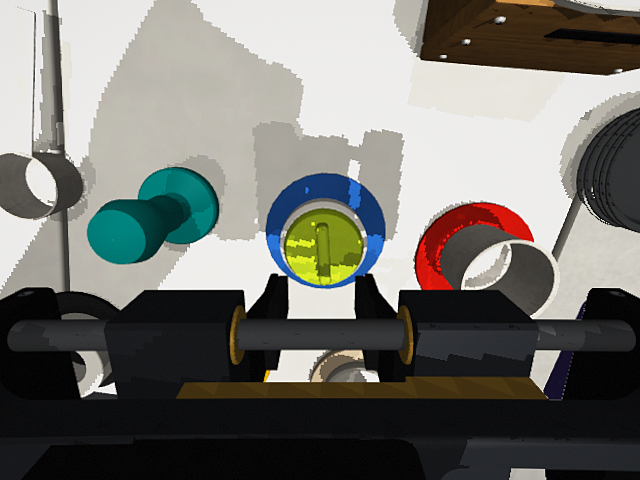

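Emit:
play_rows --pt "0.01 0 0.06 0 0 0" --pt "0.01 0 0.18 0 0 0" --pt "0.01 0 0.3 0 0 0" --pt "0.01 0 0.36 0 0 0" --pt "0.01 0 0.375 0 0 0"

```text
time: 8.85
ee_pos: [0.5551, -0.3292, 0.2202]
eef_rot: [0.996, 0.091, -0.0, -0.0]
ft_force: [-0.5, 0.3, 0.4]
width: 0.0349
grip_force: 0.0
```

Emit:
play_rows --pt "0 0 0 0 0 0" --pt "0 0 0 0 0 0" --pt "0 0 0 0 0 0" --pt "0 0 0 0 0 0" --pt "0 0 0 0 0 0" --fingers -1 --squeeze 20

```text
time: 9.35
ee_pos: [0.5554, -0.3294, 0.2216]
eef_rot: [0.996, 0.091, 0.0, 0.0]
ft_force: [-0.4, -0.1, 2.9]
width: 0.0074
grip_force: 19.9
```

Emit:
play_rows --pt "0 0 0 0 0 0" --pt "0 0 0 0 0 0"

```text
time: 9.55
ee_pos: [0.5555, -0.3294, 0.2216]
eef_rot: [0.996, 0.091, 0.0, 0.0]
ft_force: [0.1, -0.5, 4.4]
width: 0.0079
grip_force: 19.9
```

```bash
python3 go.py 0.5555 -0.331 0.17  0.4265 -0.2597 0.17  0.4265 -0.2597 0.058
```

```text
t 9.55 grasp [ 0.5556 -0.3295  0.0581] heading 10.5 z [ 8.e-04 -6.e-04 -1.e+00] w 0.0079 F [ 0.1 -0.5  4.4] grip 19.92364525794983
leg [ 0.5555 -0.331   0.17  ] shares [-0.002  0.01  -0.746] turn z -0.0
leg [ 0.4265 -0.2597  0.17  ] shares [-0.759 -0.624  0.   ] turn z 
leg [ 0.4265 -0.2597  0.058 ] shares [0.    0.    0.747] turn z
```

Emit:
play_rows --pt "0 0 -0.03 0 0 0" --pt "0 0 -0.07 0 0 0" --pt "0 0 -0.12 0 0 0" --pt "0 0 -0.15 0 0 0" --pt "0 0 -0.15 0 0 0"

```text
time: 10.05
ee_pos: [0.5556, -0.3294, 0.2446]
eef_rot: [0.996, 0.091, 0.001, 0.0]
ft_force: [-0.4, -0.2, -0.6]
width: 0.0076
grip_force: 19.9
```

```bash
python3 go.py 0.5555 -0.331 0.17  0.4265 -0.2597 0.17  0.4265 -0.2597 0.058; python3 - <<'E'
from h import *
im=vision.camera("wrist"); cv2.imwrite("pics/w4.png",im[120:320,200:520])
E
```

```text
t 10.05 grasp [ 0.5558 -0.3295  0.0811] heading 10.5 z [ 1.5e-03 -8.0e-04 -1.0e+00] w 0.0076 F [-0.4 -0.2 -0.6] grip 19.93201732635498
leg [ 0.5555 -0.331   0.17  ] shares [-0.003  0.01  -0.593] turn z -0.0
leg [ 0.4265 -0.2597  0.17  ] shares [-0.759 -0.624  0.   ] turn z 
leg [ 0.4265 -0.2597  0.058 ] shares [0.    0.    0.747] turn z
```

View pics/w4.png

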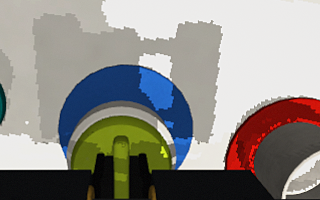

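The timer has been lifted clear of the blue mat, straight in the fingers at (120,145) in the crop.

Emit:
play_rows --pt "0 0 -0.06 0 0 0" --pt "0 0 -0.2 0 0 0" --pt "0 0 -0.36 0 0 0" --pt "0 0 -0.48 0 0 0" --pt "0 0 -0.53 0 0 0"

```text
time: 10.6
ee_pos: [0.5556, -0.3294, 0.3254]
eef_rot: [0.996, 0.091, 0.001, 0.001]
ft_force: [0.4, -0.3, 0.2]
width: 0.0076
grip_force: 19.9
```

Emit:
play_rows --pt "-0.07 -0.06 0 0 0 0" --pt "-0.25 -0.2 0 0 0 0" --pt "-0.5 -0.4 0 0 0 0" --pt "-0.69 -0.56 0 0 0 0" --pt "-0.76 -0.615 0 0 0 0"

```text
time: 11.1
ee_pos: [0.4237, -0.2579, 0.3224]
eef_rot: [0.996, 0.091, -0.001, -0.0]
ft_force: [0.9, -0.3, -0.6]
width: 0.0076
grip_force: 19.9
```

Emit:
play_rows --pt "0 0 0 0 0 0" --pt "0 0 0.1 0 0 0" --pt "0 0 0.3 0 0 0" --pt "0 0 0.48 0 0 0" --pt "0 0 0.6 0 0 0"

```text
time: 11.6
ee_pos: [0.4266, -0.2595, 0.2309]
eef_rot: [0.996, 0.092, -0.001, -0.001]
ft_force: [0.6, -0.1, -0.8]
width: 0.0078
grip_force: 19.9
```

```bash
python3 - <<'E'
from bench import status
E
python3 go.py 0.4265 -0.2597 0.058
```

```text
t 11.6 grasp [ 0.4264 -0.2593  0.0674] heading 10.5 z [-0.0013  0.0011 -1.    ] w 0.0078 F [ 0.6 -0.1 -0.8] grip 19.931958317756653
leg [ 0.4265 -0.2597  0.058 ] shares [0.    0.003 0.063] turn z 0.0
```

Emit:
play_rows --pt "0 0 0.01 0 0 0" --pt "0 0 0.02 0 0 0" --pt "0 0 0.03 0 0 0" --pt "0 0 0.045 0 0 0" --pt "0 0 0.045 0 0 0"

```text
time: 12.1
ee_pos: [0.4266, -0.2595, 0.2267]
eef_rot: [0.996, 0.091, 0.0, 0.0]
ft_force: [-0.6, 0.4, -0.7]
width: 0.008
grip_force: 19.9
```

Emit:
play_rows --pt "0 0 0.01 0 0 0" --pt "0 0 0.02 0 0 0" --pt "0 0 0.03 0 0 0" --pt "0 0 0.035 0 0 0" --pt "0 0 0.035 0 0 0"

```text
time: 12.6
ee_pos: [0.4264, -0.2592, 0.2215]
eef_rot: [0.996, 0.092, -0.0, 0.0]
ft_force: [-3.5, 1.9, 7.2]
width: 0.0077
grip_force: 20.0
```

Emit:
play_rows --pt "0 0 0 0 0 0" --pt "0 0 0 0 0 0" --pt "0 0 0 0 0 0" --pt "0 0 0 0 0 0" --pt "0 0 0 0 0 0" --fingers 0

```text
time: 13.1
ee_pos: [0.4264, -0.2594, 0.2209]
eef_rot: [0.996, 0.091, -0.0, -0.0]
ft_force: [0.5, -0.3, -0.2]
width: 0.039
grip_force: 0.0
```

Emit:
play_rows --pt "0 0 -0.06 0 0 0" --pt "0 0 -0.2 0 0 0" --pt "0 0 -0.4 0 0 0" --pt "0 0 -0.57 0 0 0" --pt "0 0 -0.62 0 0 0"

```text
time: 13.6
ee_pos: [0.4271, -0.2596, 0.3174]
eef_rot: [0.996, 0.091, 0.002, 0.001]
ft_force: [0.5, -0.7, 0.3]
width: 0.0434
grip_force: 0.0
```

Emit:
play_rows --pt "0.04 0.1 0 0 0 0" --pt "0.11 0.25 0 0 0 0" --pt "0.2 0.45 0 0 0 0" --pt "0.28 0.62 0 0 0 0" --pt "0.32 0.71 0 0 0 0" --fingers 1

```text
time: 14.1
ee_pos: [0.4935, -0.357, 0.3133]
eef_rot: [0.996, 0.091, -0.0, -0.0]
ft_force: [0.7, 0.2, -0.4]
width: 0.0757
grip_force: 0.0
```

Emit:
play_rows --pt "0.04 0.1 0 0 0 0" --pt "0.15 0.33 0 0 0 0" --pt "0.26 0.58 0 0 0 0" --pt "0.32 0.7 0 0 0 0" --pt "0.32 0.71 0 0 0 0"

```text
time: 14.6
ee_pos: [0.56, -0.4531, 0.3124]
eef_rot: [0.996, 0.091, -0.0, -0.0]
ft_force: [-0.5, 0.4, -0.4]
width: 0.0868
grip_force: 0.0
```

```bash
python3 go.py 0.56 -0.4507 0.05; python3 - <<'E'
from h import *
cv2.imwrite("pics/w5.png",vision.camera("wrist")); cv2.imwrite("pics/top1.png",vision.camera("top"))
E
```

```text
t 14.6 grasp [ 0.5598 -0.453   0.1489] heading 10.42 z [-1.e-03  3.e-04 -1.e+00] w 0.0868 F [-0.5  0.4 -0.4] grip 0.0
leg [ 0.56   -0.4507  0.05  ] shares [ 0.005 -0.015  0.66 ] turn z -0.003
```

View pics/w5.png

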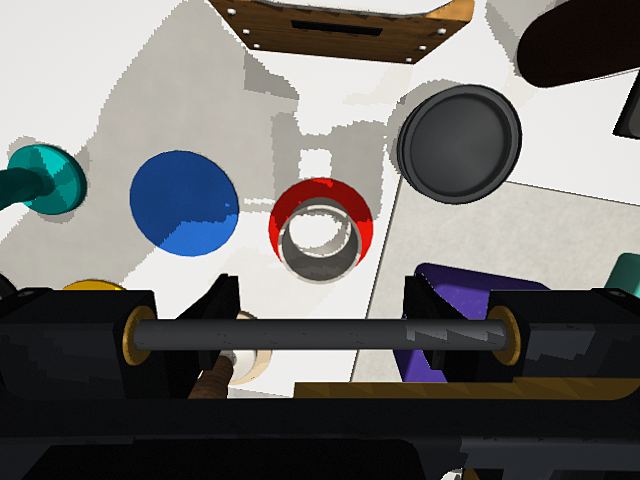

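```bash
python3 - <<'E'
from h import *
S=lambda p:(190+p[0]/2.5,120+p[1]/2.5)
print(tri((468,197),S((412,100))),tri((470,262),S((507,130))))
I=cv2.imread("pics/top1.png"); H=cv2.cvtColor(I,cv2.COLOR_BGR2HSV)
for n,lo,hi,z in (("lime",(27,100,80),(42,255,255),.035),("blue",(100,120,60),(120,255,255),.005)):
    m=cv2.inRange(H,lo,hi); k,L,st,ce=cv2.connectedComponentsWithStats(m); w=[i for i in range(1,k) if st[i,4]>300]
    for i in w:
        p=cv2.convexHull(np.argwhere(L==i)[:,::-1].astype(np.float32)).reshape(-1,2); print(n,ce[i].round(1),circ(plane("top",p,z)))
E
```

```text
[ 0.54337082 -0.52725127  0.07817939] [ 0.45091589 -0.52493207  0.08022184]
lime [302.5 284.9] (428.5, -260.1, 89.1)
lime [290.  281.8] (426.5, -259.0, 54.8)
blue [334.2 196.3] (558.6, -331.5, 91.7)
```

The purple box is about 78 mm high with its edge at y = -0.527. The body clears it here at 101 mm. I'll turn the gripper for the low roll placement later. The timer sits within 1 mm of the centre of the yellow mat.

Emit:
play_rows --pt "0 -0.015 0.08 0 0 0" --pt "0 -0.015 0.25 0 0 0" --pt "0 -0.015 0.45 0 0 0" --pt "0 -0.015 0.62 0 0 0" --pt "0 -0.015 0.66 0 0 0"

```text
time: 15.2
ee_pos: [0.5578, -0.4473, 0.2111]
eef_rot: [0.996, 0.092, -0.002, -0.002]
ft_force: [-0.3, -0.5, -0.3]
width: 0.0867
grip_force: 0.0
```

Emit:
play_rows --pt "0 0 0 0 0 0" --pt "0 0 0 0 0 0" --pt "0 0 0 0 0 0" --pt "0 0 0 0 0 0" --pt "0 0 0 0 0 0" --fingers -1 --squeeze 20

```text
time: 15.7
ee_pos: [0.5594, -0.4495, 0.2164]
eef_rot: [0.996, 0.091, 0.001, 0.001]
ft_force: [-0.1, -0.2, 4.5]
width: 0.0601
grip_force: 19.8
```

Emit:
play_rows --pt "0 0 0 0 0 0" --pt "0 0 0 0 0 0" --pt "0 0 -0.04 0 0 0" --pt "0 0 -0.08 0 0 0" --pt "0 0 -0.1 0 0 0"

```text
time: 16.2
ee_pos: [0.5593, -0.449, 0.2307]
eef_rot: [0.996, 0.092, 0.0, 0.0]
ft_force: [0.3, -0.8, -0.9]
width: 0.0602
grip_force: 20.0
```

```bash
python3 go.py 0.56 -0.4507 0.15 0.5585 -0.3312 0.15 0.5585 -0.3312 0.05
```

```text
t 16.2 grasp [ 0.5594 -0.4491  0.0672] heading 10.51 z [ 4.e-04 -2.e-04 -1.e+00] w 0.0602 F [ 0.3 -0.8 -0.9] grip 19.985425962825616
leg [ 0.56   -0.4507  0.15  ] shares [ 0.002  0.012 -0.552] turn z 0.0
leg [ 0.5585 -0.3312  0.15  ] shares [ 0.135 -0.785  0.   ] turn z 
leg [ 0.5585 -0.3312  0.05  ] shares [0.    0.    0.667] turn z
```

Emit:
play_rows --pt "0 0 -0.04 0 0 0" --pt "0 0 -0.13 0 0 0" --pt "0 0 -0.24 0 0 0" --pt "0 0 -0.32 0 0 0" --pt "0 0 -0.35 0 0 0"

```text
time: 16.7
ee_pos: [0.5596, -0.4493, 0.2853]
eef_rot: [0.996, 0.091, 0.001, 0.001]
ft_force: [0.2, 0.1, -0.6]
width: 0.0599
grip_force: 20.0
```

Emit:
play_rows --pt "0.01 -0.07 0 0 0 0" --pt "0.04 -0.25 0 0 0 0" --pt "0.09 -0.5 0 0 0 0" --pt "0.12 -0.7 0 0 0 0" --pt "0.135 -0.775 0 0 0 0"

```text
time: 17.2
ee_pos: [0.5584, -0.3263, 0.282]
eef_rot: [0.996, 0.094, -0.0, -0.001]
ft_force: [-0.2, 1.2, -1.2]
width: 0.0605
grip_force: 20.0
```

Emit:
play_rows --pt "0 0 0 0 0 0" --pt "0 0 0.08 0 0 0" --pt "0 0 0.2 0 0 0" --pt "0 0 0.32 0 0 0" --pt "0 0 0.38 0 0 0"

```text
time: 17.7
ee_pos: [0.5566, -0.3325, 0.2225]
eef_rot: [0.996, 0.09, -0.002, -0.001]
ft_force: [-0.7, -0.1, -2.5]
width: 0.0599
grip_force: 20.0
```

Emit:
play_rows --pt "0 0 0.01 0 0 0" --pt "0 0 0.02 0 0 0" --pt "0 0 0.03 0 0 0" --pt "0 0 0.03 0 0 0" --pt "0 0 0.03 0 0 0"

```text
time: 18.2
ee_pos: [0.5581, -0.3312, 0.2216]
eef_rot: [0.996, 0.091, 0.0, 0.0]
ft_force: [-0.4, 0.2, -0.1]
width: 0.0599
grip_force: 20.0
```

Emit:
play_rows --pt "0 0 0.01 0 0 0" --pt "0 0 0.02 0 0 0" --pt "0 0 0.03 0 0 0" --pt "0 0 0.04 0 0 0" --pt "0 0 0.04 0 0 0"

```text
time: 18.7
ee_pos: [0.558, -0.3311, 0.2163]
eef_rot: [0.996, 0.091, 0.0, 0.0]
ft_force: [-5.2, 3.0, 11.9]
width: 0.0602
grip_force: 19.5
```

Emit:
play_rows --pt "0 0 0 0 0 0"

```text
time: 18.8
ee_pos: [0.5579, -0.3311, 0.2163]
eef_rot: [0.996, 0.091, 0.0, 0.0]
ft_force: [-5.3, 2.1, 11.4]
width: 0.0602
grip_force: 19.5
```

Emit:
play_rows --pt "0 0 0 0 0 0" --pt "0 0 0 0 0 0" --pt "0 0 0 0 0 0" --pt "0 0 0 0 0 0" --pt "0 0 0 0 0 0" --fingers 1

```text
time: 19.3
ee_pos: [0.5579, -0.331, 0.2149]
eef_rot: [0.996, 0.092, -0.0, -0.0]
ft_force: [0.5, 1.3, 0.9]
width: 0.0858
grip_force: 0.0
```

Emit:
play_rows --pt "0 0 -0.05 0 0 0" --pt "0 0 -0.2 0 0 0" --pt "0 0 -0.5 0 0 0" --pt "0 0 -0.75 0 0 0" --pt "0 0 -0.8 0 0 0"

```text
time: 19.8
ee_pos: [0.5589, -0.3314, 0.3412]
eef_rot: [0.996, 0.091, 0.003, 0.002]
ft_force: [0.2, -1.2, 0.8]
width: 0.0871
grip_force: 0.0
```

Emit:
play_rows --pt "-0.03 -0.05 0 0 0 -0.2" --pt "-0.1 -0.2 0 0 0 -0.45" --pt "-0.18 -0.35 0 0 0 -0.7" --pt "-0.22 -0.45 0 0 0 -0.88" --pt "-0.22 -0.455 0 0 0 -0.88"

```text
time: 20.3
ee_pos: [0.5125, -0.2684, 0.3354]
eef_rot: [0.948, 0.318, -0.0, -0.0]
ft_force: [1.3, -0.3, -0.1]
width: 0.087
grip_force: 0.0
```

Emit:
play_rows --pt "0 -0.05 0 0 0 -0.2" --pt "0 -0.2 0 0 0 -0.45" --pt "0 -0.35 0 0 0 -0.7" --pt "0.01 -0.5 0 0 0 -0.88" --pt "0.01 -0.505 0 0 0 -0.88"

```text
time: 20.8
ee_pos: [0.4684, -0.2071, 0.3353]
eef_rot: [0.851, 0.525, 0.0, -0.0]
ft_force: [0.3, -0.3, -0.2]
width: 0.0871
grip_force: 0.0
```

Emit:
play_rows --pt "0.02 -0.05 0 0 0 -0.2" --pt "0.1 -0.2 0 0 0 -0.45" --pt "0.18 -0.35 0 0 0 -0.7" --pt "0.235 -0.45 0 0 0 -0.88" --pt "0.235 -0.45 0 0 0 -0.88"

```text
time: 21.3
ee_pos: [0.4242, -0.146, 0.3354]
eef_rot: [0.709, 0.705, 0.0, 0.0]
ft_force: [-0.1, -0.7, -0.1]
width: 0.0873
grip_force: 0.0
```

```bash
python3 go.py 0.4235 -0.147 0.1; python3 - <<'E'
from h import *
cv2.imwrite("pics/w6.png",vision.camera("wrist")); cv2.imwrite("pics/top2.png",vision.camera("top"))
E
```

```text
t 21.3 grasp [ 0.4243 -0.1461  0.1719] heading 89.7 z [ 5.e-04 -5.e-04 -1.e+00] w 0.0873 F [-0.1 -0.7 -0.1] grip 0.0
leg [ 0.4235 -0.147   0.1   ] shares [-0.006 -0.006  0.479] turn z 2.64
```

View pics/w6.png

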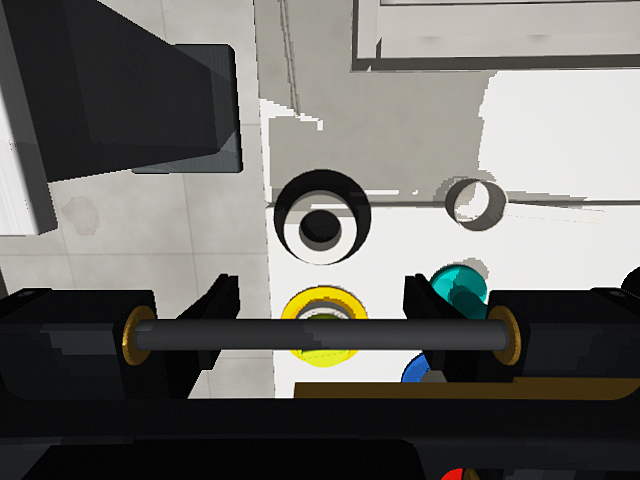

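The roll at (321,225) is centred between the open fingers at columns 222 to 420, with the scoop well clear at (475,205). Descending.

Emit:
play_rows --pt "-0.005 -0.005 0.12 0 0 0" --pt "-0.005 -0.005 0.36 0 0 0" --pt "-0.005 -0.005 0.6 0 0 0" --pt "-0.005 -0.005 0.78 0 0 0" --pt "-0.005 -0.005 0.85 0 0 0"

```text
time: 21.9
ee_pos: [0.4232, -0.1482, 0.2051]
eef_rot: [0.71, 0.704, -0.0, -0.002]
ft_force: [0.1, -0.4, 0.1]
width: 0.0869
grip_force: 0.0
```

Emit:
play_rows --pt "0 0 0.03 0 0 0" --pt "0 0 0.06 0 0 0" --pt "0 0 0.09 0 0 0" --pt "0 0 0.1 0 0 0" --pt "0 0 0.1 0 0 0"

```text
time: 22.4
ee_pos: [0.4237, -0.1475, 0.1928]
eef_rot: [0.709, 0.705, 0.0, 0.0]
ft_force: [-0.0, 0.5, 0.2]
width: 0.0866
grip_force: 0.0
```

```bash
python3 go.py 0.4235 -0.147 0.028
```

```text
t 22.4 grasp [ 0.4238 -0.1476  0.0293] heading 89.69 z [ 6.e-04 -4.e-04 -1.e+00] w 0.0866 F [-0.   0.5  0.2] grip 0.0
leg [ 0.4235 -0.147   0.028 ] shares [ 0.004 -0.002  0.009] turn z 2.64
```

Emit:
play_rows --pt "0 0 0 0 0 0" --pt "0 0 0 0 0 0" --pt "0 0 0 0 0 0" --pt "0 0 0 0 0 0" --pt "0 0 0 0 0 0" --fingers -1 --squeeze 15

```text
time: 22.9
ee_pos: [0.4235, -0.1474, 0.1926]
eef_rot: [0.709, 0.705, -0.0, 0.0]
ft_force: [-0.3, -0.3, 1.1]
width: 0.063
grip_force: 15.0
```

Emit:
play_rows --pt "0 0 0 0 0 0" --pt "0 0 0 0 0 0" --pt "0 0 -0.05 0 0 0" --pt "0 0 -0.15 0 0 0" --pt "0 0 -0.2 0 0 0"

```text
time: 23.4
ee_pos: [0.4238, -0.1474, 0.2237]
eef_rot: [0.709, 0.705, 0.0, 0.001]
ft_force: [0.2, 0.3, -0.8]
width: 0.0628
grip_force: 15.0
```

```bash
python3 - <<'E'
from h import *
from scipy.spatial.transform import Rotation as Ro
s=status.read_state(); R=Ro.from_quat(s["eef_rot"]).as_matrix(); q=s["ee_pos"]+R[:,2]*.1635
print(q,s["width"],s["grip_force"],s["ft_force"])
for t in ([.558,-.4515,.16],): print(R.T@(np.array(t)-q)/.15)
cv2.imwrite("pics/w7.png",vision.camera("wrist")[100:340,160:480])
I=cv2.imread("pics/top2.png"); H=cv2.cvtColor(I,cv2.COLOR_BGR2HSV)
for n,lo,hi,z in (("lime",(30,100,80),(42,255,255),.035),("red",(0,150,80),(6,255,255),.005)):
    m=cv2.inRange(H,lo,hi); k,L,st,ce=cv2.connectedComponentsWithStats(m)
    for i in range(1,k):
        if st[i,4]>300: p=cv2.convexHull(np.argwhere(L==i)[:,::-1].astype(np.float32)).reshape(-1,2); print(n,ce[i].round(1),circ(plane("top",p,z)))
c=I[150:330,180:450]; cv2.imwrite("pics/c2.png",cv2.resize(c,(800,533)))
E
```

```text
[ 0.42401519 -0.14746556  0.06019546] 0.06276453583011689 14.989358924867702 [ 0.17196051  0.34291223 -0.82022854]
[-2.02256513  0.90432877 -0.66355135]
lime [308.5 283.3] (428.2, -264.3, 84.9)
lime [288.7 281.8] (426.5, -259.0, 54.7)
red [522.2  66. ] (777.2, -658.8, 66.7)
red [408.9 195.2] (558.3, -451.4, 92.1)
```

View pics/c2.png

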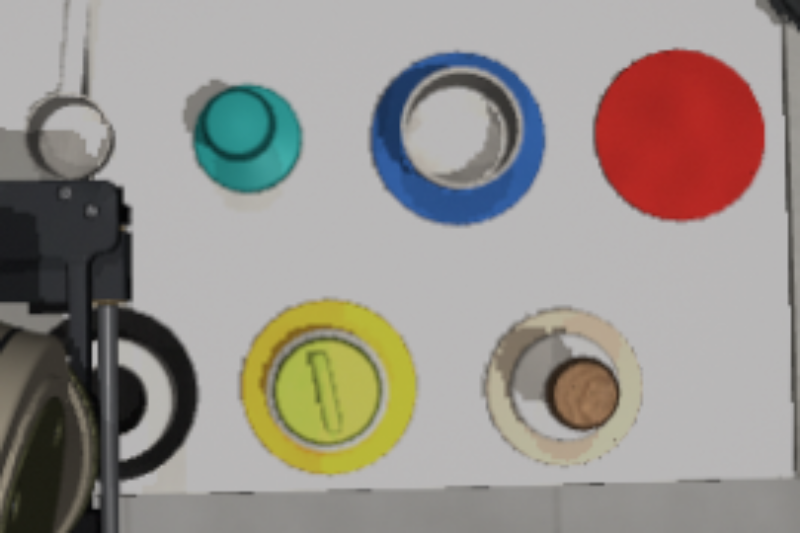

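View pics/w7.png

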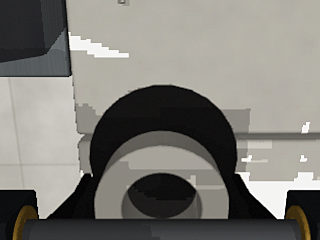

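The top crop shows the cup in the middle of blue, the timer in the middle of yellow, the red mat empty and the tamper upright on the coaster. The wrist crop shows the roll held level and lifted.

Emit:
play_rows --pt "0 0 -0.08 0 0 0" --pt "0 0 -0.25 0 0 0" --pt "0 0 -0.45 0 0 0" --pt "0 0 -0.6 0 0 0" --pt "0 0 -0.66 0 0 0"

```text
time: 23.95
ee_pos: [0.4239, -0.1474, 0.3238]
eef_rot: [0.709, 0.705, 0.0, 0.001]
ft_force: [0.7, 0.6, -0.5]
width: 0.0629
grip_force: 15.0
```

Emit:
play_rows --pt "-0.06 0.03 0 0 0 0" --pt "-0.2 0.09 0 0 0 0" --pt "-0.36 0.16 0 0 0 0" --pt "-0.52 0.23 0 0 0 0" --pt "-0.67 0.3 0 0 0 0"

```text
time: 24.45
ee_pos: [0.468, -0.2499, 0.3195]
eef_rot: [0.709, 0.705, -0.001, -0.001]
ft_force: [0.6, -0.5, -0.7]
width: 0.0629
grip_force: 15.0
```

Emit:
play_rows --pt "-0.15 0.07 0 0 0 0" --pt "-0.3 0.13 0 0 0 0" --pt "-0.45 0.2 0 0 0 0" --pt "-0.58 0.26 0 0 0 0" --pt "-0.67 0.3 0 0 0 0"

```text
time: 24.95
ee_pos: [0.5123, -0.351, 0.3189]
eef_rot: [0.709, 0.705, -0.001, -0.001]
ft_force: [0.6, -0.2, -1.0]
width: 0.0629
grip_force: 15.0
```

Emit:
play_rows --pt "-0.1 0.05 0 0 0 0" --pt "-0.3 0.13 0 0 0 0" --pt "-0.5 0.22 0 0 0 0" --pt "-0.65 0.29 0 0 0 0" --pt "-0.68 0.305 0 0 0 0"

```text
time: 25.45
ee_pos: [0.5571, -0.4544, 0.3179]
eef_rot: [0.71, 0.704, -0.001, -0.001]
ft_force: [-0.0, -0.6, -1.4]
width: 0.0626
grip_force: 15.0
```

Emit:
play_rows --pt "0 0 0 0 0 0" --pt "0 0 0.1 0 0 0" --pt "0 0 0.3 0 0 0" --pt "0 0 0.5 0 0 0" --pt "0 0 0.6 0 0 0"

```text
time: 25.95
ee_pos: [0.5567, -0.4495, 0.2274]
eef_rot: [0.709, 0.706, -0.0, -0.002]
ft_force: [-0.7, 0.3, -1.0]
width: 0.0626
grip_force: 15.0
```

```bash
python3 - <<'E'
from h import *
from scipy.spatial.transform import Rotation as Ro
s=status.read_state(); R=Ro.from_quat(s["eef_rot"]).as_matrix(); q=s["ee_pos"]+R[:,2]*.1635
print(q,s["ee_pos"],R[:,2],s["width"],s["ft_force"],R.T@(np.array([.558,-.4515,.0295])-q)/.15)
E
```

```text
[ 0.55605795 -0.44901456  0.06394   ] [ 0.55668128 -0.44949974  0.22743809] [-0.0038124   0.00296742 -0.99998833] 0.06261772348663724 [-0.67338402  0.33724992 -0.98154417] [-0.01719569  0.01389059  0.22949879]
```

Emit:
play_rows --pt "-0.005 0.005 0.04 0 0 0" --pt "-0.005 0.005 0.1 0 0 0" --pt "-0.005 0.005 0.16 0 0 0" --pt "-0.005 0.005 0.2 0 0 0" --pt "-0.005 0.005 0.2 0 0 0"

```text
time: 26.45
ee_pos: [0.5582, -0.4518, 0.2008]
eef_rot: [0.709, 0.705, -0.0, -0.0]
ft_force: [-0.8, 0.0, -0.2]
width: 0.0626
grip_force: 15.0
```

Emit:
play_rows --pt "0 0 0 0 0 0"

```text
time: 26.55
ee_pos: [0.5585, -0.452, 0.2019]
eef_rot: [0.709, 0.705, 0.0, 0.0]
ft_force: [-0.5, -1.1, -0.7]
width: 0.0627
grip_force: 15.0
```

Contact is expected at a TCP height near 0.1926, so about 9 mm further.

Emit:
play_rows --pt "0 0 0.015 0 0 0" --pt "0 0 0.03 0 0 0" --pt "0 0 0.045 0 0 0" --pt "0 0 0.06 0 0 0" --pt "0 0 0.06 0 0 0"

```text
time: 27.05
ee_pos: [0.5585, -0.4519, 0.1928]
eef_rot: [0.709, 0.705, -0.0, 0.0]
ft_force: [-0.7, 0.4, 2.8]
width: 0.063
grip_force: 15.0
```

Emit:
play_rows --pt "0 0 0 0 0 0"

```text
time: 27.15
ee_pos: [0.5585, -0.4519, 0.1928]
eef_rot: [0.709, 0.705, 0.0, 0.0]
ft_force: [-0.9, 0.4, 2.9]
width: 0.0631
grip_force: 15.0
```

Emit:
play_rows --pt "0 0 0 0 0 0" --pt "0 0 0 0 0 0" --pt "0 0 0 0 0 0" --pt "0 0 0 0 0 0" --pt "0 0 0 0 0 0" --fingers 1

```text
time: 27.65
ee_pos: [0.5584, -0.4519, 0.1925]
eef_rot: [0.709, 0.705, 0.0, 0.0]
ft_force: [-0.4, -0.3, 0.8]
width: 0.0858
grip_force: 0.0
```

Emit:
play_rows --pt "0 0 -0.08 0 0 0" --pt "0 0 -0.3 0 0 0" --pt "0 0 -0.6 0 0 0" --pt "0 0 -0.88 0 0 0" --pt "0 0 -1 0 0 0"

```text
time: 28.15
ee_pos: [0.5589, -0.4521, 0.349]
eef_rot: [0.709, 0.705, 0.001, 0.004]
ft_force: [1.0, -0.2, 0.3]
width: 0.0867
grip_force: 0.0
```

Emit:
play_rows --pt "0.04 -0.08 0 0 0 0" --pt "0.15 -0.3 0 0 0 0" --pt "0.3 -0.6 0 0 0 0" --pt "0.42 -0.86 0 0 0 0" --pt "0.44 -0.9 0 0 0 0"

```text
time: 28.65
ee_pos: [0.42, -0.384, 0.3432]
eef_rot: [0.71, 0.705, -0.001, -0.001]
ft_force: [-0.8, -0.8, 1.1]
width: 0.0868
grip_force: 0.0
```

Emit:
play_rows --pt "0 0 0 0 0 0" --pt "0 0 0 0 0 0" --pt "0 0 0 0 0 0"

```text
time: 28.95
ee_pos: [0.425, -0.3854, 0.3428]
eef_rot: [0.709, 0.706, 0.0, 0.0]
ft_force: [-0.2, -0.6, 0.3]
width: 0.0869
grip_force: 0.0
```

```bash
cat > w.py <<'E'
import sys; from h import *
from scipy.spatial.transform import Rotation as Ro
s=status.read_state(); R=Ro.from_quat(s["eef_rot"]).as_matrix(); q=s["ee_pos"]+R[:,2]*.1635
print("grasp",q.round(4),"z",R[:,2].round(4),"w",s["width"],"F",s["ft_force"].round(1))
for t in np.array(sys.argv[1:],float).reshape(-1,3): print(t,(R.T@(t-q)/.15).round(3)); q=t
E
python3 w.py .4239 -.385 .084; python3 - <<'E'
from h import *
cv2.imwrite("pics/w8.png",vision.camera("wrist"))
E
```

```text
grasp [ 0.4251 -0.3855  0.1793] z [ 1.1e-03 -2.0e-04 -1.0e+00] w 0.08691928448758589 F [-0.2 -0.6  0.3]
[ 0.4239 -0.385   0.084 ] [ 0.003 -0.009  0.635]
```

View pics/w8.png

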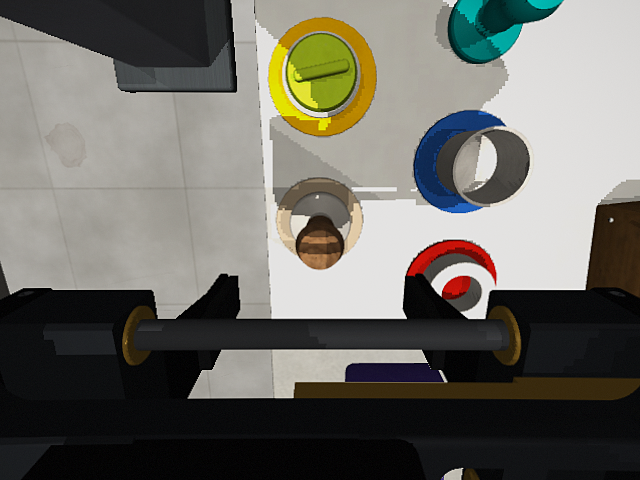

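The tamper knob at (320,245) is centred between the fingers. The roll at (460,285) is on red and the cup at (480,165) on blue. Grasping the tamper.

Emit:
play_rows --pt "0 0 0.08 0 0 0" --pt "0 0 0.25 0 0 0" --pt "0 0 0.45 0 0 0" --pt "0 0 0.6 0 0 0" --pt "0 0 0.63 0 0 0"

```text
time: 29.5
ee_pos: [0.4231, -0.3844, 0.2443]
eef_rot: [0.709, 0.705, 0.0, -0.003]
ft_force: [0.0, -0.2, -1.0]
width: 0.087
grip_force: 0.0
```

Emit:
play_rows --pt "0 0 0 0 0 0" --pt "0 0 0 0 0 0" --pt "0 0 0 0 0 0" --pt "0 0 0 0 0 0" --pt "0 0 0 0 0 0" --fingers -1 --squeeze 35

```text
time: 30.0
ee_pos: [0.4239, -0.3853, 0.2487]
eef_rot: [0.709, 0.705, -0.0, 0.001]
ft_force: [0.9, -0.6, -1.2]
width: 0.055
grip_force: 0.0
```

Emit:
play_rows --pt "0 0 0 0 0 0" --pt "0 0 0 0 0 0" --pt "0 0 0 0 0 0" --pt "0 0 0 0 0 0"

```text
time: 30.4
ee_pos: [0.424, -0.3852, 0.2481]
eef_rot: [0.709, 0.705, 0.0, 0.0]
ft_force: [1.5, -0.6, -0.0]
width: 0.0348
grip_force: 35.0
```

Emit:
play_rows --pt "0 0 -0.03 0 0 0" --pt "0 0 -0.07 0 0 0" --pt "0 0 -0.1 0 0 0" --pt "0 0 -0.1 0 0 0"

```text
time: 30.8
ee_pos: [0.4239, -0.3853, 0.2638]
eef_rot: [0.709, 0.705, -0.0, 0.001]
ft_force: [-0.1, 0.4, -3.8]
width: 0.0348
grip_force: 35.0
```

```bash
python3 w.py .425 -.385 .18 .4255 -.1443 .18
```

```text
grasp [ 0.424  -0.3855  0.1003] z [ 8.e-04 -8.e-04 -1.e+00] w 0.03481756403999169 F [-0.1  0.4 -3.8]
[ 0.425 -0.385  0.18 ] [ 0.003  0.007 -0.531]
[ 0.4255 -0.1443  0.18  ] [ 1.605e+00 -5.000e-03 -1.000e-03]
```

Emit:
play_rows --pt "0 0 -0.06 0 0 0" --pt "0 0 -0.2 0 0 0" --pt "0 0 -0.38 0 0 0" --pt "0 0 -0.5 0 0 0" --pt "0 0 -0.53 0 0 0"

```text
time: 31.3
ee_pos: [0.4242, -0.3854, 0.3452]
eef_rot: [0.709, 0.705, 0.0, 0.002]
ft_force: [-0.9, 0.0, -4.2]
width: 0.0347
grip_force: 35.0
```

Emit:
play_rows --pt "0.07 0 0 0 0 0" --pt "0.23 0 0 0 0 0" --pt "0.42 0 0 0 0 0" --pt "0.62 0 0 0 0 0" --pt "0.8 0 0 0 0 0"

```text
time: 31.8
ee_pos: [0.4239, -0.2628, 0.341]
eef_rot: [0.709, 0.706, -0.0, -0.001]
ft_force: [1.0, 0.6, -4.6]
width: 0.0347
grip_force: 35.0
```

Emit:
play_rows --pt "0.18 0 0 0 0 0" --pt "0.38 0 0 0 0 0" --pt "0.58 0 0 0 0 0" --pt "0.74 0.003 0 0 0 0" --pt "0.81 0.003 0 0 0 0"

```text
time: 32.3
ee_pos: [0.425, -0.1407, 0.3414]
eef_rot: [0.708, 0.706, -0.0, -0.001]
ft_force: [0.3, -0.3, -5.1]
width: 0.0345
grip_force: 35.0
```

Emit:
play_rows --pt "0 0 0 0 0 0" --pt "0 0 0.08 0 0 0" --pt "0 0 0.25 0 0 0" --pt "0 0 0.42 0 0 0" --pt "0 0 0.5 0 0 0"

```text
time: 32.8
ee_pos: [0.4243, -0.1447, 0.2645]
eef_rot: [0.71, 0.705, -0.001, -0.002]
ft_force: [0.5, -0.3, -3.6]
width: 0.0346
grip_force: 35.0
```

Emit:
play_rows --pt "0 0 0 0 0 0" --pt "0 0 0 0 0 0" --pt "0 0 0 0 0 0"

```text
time: 33.1
ee_pos: [0.426, -0.144, 0.2685]
eef_rot: [0.709, 0.705, 0.0, 0.001]
ft_force: [0.1, -0.6, -4.6]
width: 0.0348
grip_force: 35.0
```

```bash
python3 w.py .4255 -.1443 .0816
```

```text
grasp [ 0.4263 -0.1441  0.105 ] z [ 1.7e-03 -7.0e-04 -1.0e+00] w 0.03483943696605156 F [ 0.1 -0.6 -4.6]
[ 0.4255 -0.1443  0.0816] [-0.001 -0.005  0.156]
```

Emit:
play_rows --pt "0 0 0.03 0 0 0" --pt "0 0 0.07 0 0 0" --pt "0 0 0.1 0 0 0" --pt "0 0 0.12 0 0 0" --pt "0 0 0.12 0 0 0"

```text
time: 33.6
ee_pos: [0.4253, -0.1436, 0.249]
eef_rot: [0.709, 0.705, -0.0, -0.0]
ft_force: [0.0, 0.5, -3.9]
width: 0.0346
grip_force: 35.0
```

Emit:
play_rows --pt "0 0 0.01 0 0 0" --pt "0 0 0.02 0 0 0" --pt "0 0 0.03 0 0 0" --pt "0 0 0.035 0 0 0" --pt "0 0 0.035 0 0 0"

```text
time: 34.1
ee_pos: [0.4257, -0.1437, 0.245]
eef_rot: [0.709, 0.705, -0.0, 0.0]
ft_force: [-4.5, 0.1, 7.5]
width: 0.0346
grip_force: 35.0
```

Emit:
play_rows --pt "0 0 0 0 0 0"

```text
time: 34.2
ee_pos: [0.4257, -0.1437, 0.245]
eef_rot: [0.709, 0.705, -0.0, 0.0]
ft_force: [-4.0, 1.0, 7.9]
width: 0.0347
grip_force: 35.0
```

In contact. I'll release, lift and move aside, then check everything from above.

Emit:
play_rows --pt "0 0 0 0 0 0" --pt "0 0 0 0 0 0" --pt "0 0 0 0 0 0" --pt "0 0 0 0 0 0" --pt "0 0 0 0 0 0" --fingers 1

```text
time: 34.7
ee_pos: [0.4256, -0.1437, 0.2443]
eef_rot: [0.709, 0.705, 0.0, 0.0]
ft_force: [1.3, -0.6, 0.6]
width: 0.0671
grip_force: 0.0
```

Emit:
play_rows --pt "0 0 -0.08 0 0 0" --pt "0 0 -0.3 0 0 0" --pt "0 0 -0.6 0 0 0" --pt "0 0 -0.88 0 0 0" --pt "0 0 -1 0 0 0"

```text
time: 35.2
ee_pos: [0.426, -0.1434, 0.3991]
eef_rot: [0.709, 0.705, 0.001, 0.003]
ft_force: [0.7, -0.2, -0.4]
width: 0.0869
grip_force: 0.0
```

Emit:
play_rows --pt "-0.15 0 0 0 0 0" --pt "-0.4 0 0 0 0 0" --pt "-0.65 0 0 0 0 0" --pt "-0.9 0 0 0 0 0" --pt "-1 0 0 0 0 0"

```text
time: 35.7
ee_pos: [0.4237, -0.2971, 0.3949]
eef_rot: [0.71, 0.704, -0.0, 0.0]
ft_force: [-0.1, 0.2, 1.0]
width: 0.0869
grip_force: 0.0
```

Emit:
play_rows --pt "-0.15 0 0 0 0 0" --pt "-0.4 0 0 0 0 0" --pt "-0.65 0 0 0 0 0" --pt "-0.9 0 0 0 0 0" --pt "-1 0 0 0 0 0"

```text
time: 36.2
ee_pos: [0.4228, -0.4465, 0.3945]
eef_rot: [0.71, 0.704, -0.0, 0.0]
ft_force: [-0.8, 0.5, 0.8]
width: 0.0871
grip_force: 0.0
```

Emit:
play_rows --pt "-0.15 -0.1 0 0 0 0" --pt "-0.4 -0.2 0 0 0 0" --pt "-0.65 -0.3 0 0 0 0" --pt "-0.9 -0.4 0 0 0 0" --pt "-1 -0.4 0 0 0 0"

```text
time: 36.7
ee_pos: [0.36, -0.5963, 0.3946]
eef_rot: [0.711, 0.704, -0.001, -0.0]
ft_force: [0.7, 0.2, -0.0]
width: 0.0868
grip_force: 0.0
```

```bash
python3 - <<'E'
from h import *
I=vision.camera("top"); cv2.imwrite("pics/top3.png",I); H=cv2.cvtColor(I,cv2.COLOR_BGR2HSV)
for n,lo,hi,z in (("lime",(30,100,80),(42,255,255),.035),("red",(0,150,80),(6,255,255),.005),("knob",(4,60,30),(16,255,200),.08)):
    m=cv2.inRange(H,lo,hi); k,L,st,ce=cv2.connectedComponentsWithStats(m)
    for i in range(1,k):
        if st[i,4]>200 and 150<ce[i][1]<320 and ce[i][0]<450: p=cv2.convexHull(np.argwhere(L==i)[:,::-1].astype(np.float32)).reshape(-1,2); print(n,ce[i].round(1),circ(plane("top",p,z)))
cv2.imwrite("pics/c3.png",cv2.resize(I[150:330,180:450],(800,533)))
E
```

```text
lime [293.8 281.7] (428.4, -260.0, 86.9)
lime [289.6 281.7] (426.5, -259.0, 54.7)
red [406.9 197.1] (558.3, -451.4, 92.1)
red [409.6 193.8] (560.6, -452.7, 35.5)
knob [209.4 285.2] (426.4, -143.2, 37.5)
```

View pics/c3.png

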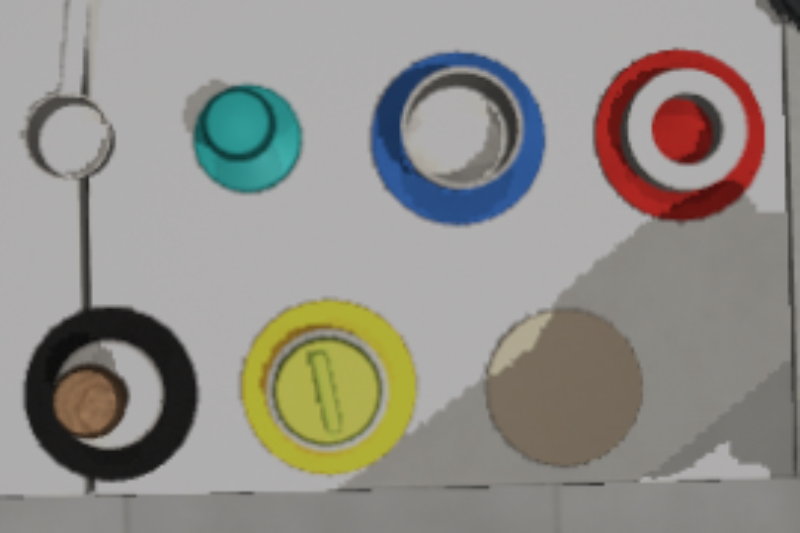

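All four tools stand upright and centred on their own mats, the scoop at (70,135) in the crop has not moved, and the arm is clear. Handing in.

```bash
python3 - <<'E'
from h import *
from bench import job
print("cup",plane("top",[(335.9,193.2)],.056)); print(job.close_job())
E
```

```text
cup [[ 0.55799614 -0.33069763]]
the job is handed in; nothing more can be done
None
```

The job is handed in: in the last camera check all four tools stood upright on their own mats, each within about 3 mm of centre, and the scoop had not moved, though `close_job` returned no verdict.

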